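Free the vise and take out the drilled earring stand

TASK

The earring stand in the small vise is drilled and finished, but a bead jar was left on the vise bed, right where the jaw has to slide back. First stand the jar upright in the empty half of the wooden tray beside the tin, then slide the jaw that carries the black grip fully open while the earring stand still sits in the vise, and finally lift the earring stand out and leave it standing upright on its long edge on the cork mat, with the jaw left open. Do not tip the jar over, and leave the tin, pliers, wire spool and steel dish where they are.

Things in the scene. Friction and masses are not known exactly. Their poses are not given: they have to be found in the camera images.
- vise: Grey cast vise, fixed to the table. Origin: on the table under the vise; x along the slide, away from the robot, z up. Bed 200 x 90 mm (x -110 to 90), top 20 mm above the table. Fixed jaw at x 50 to 80, end plate at x -103 to -89: both 90 mm wide, tops 50 mm above the table. Four bolted lugs reach to y = +-62, 15 mm high.
- jaw (a joint): Travel of the sliding jaw, m: 0 = closed (start), 0.050 = fully open at its stop; it moves along the vise's -x, towards the end plate. Stiff (about 4 N plus light damping), stays where left, no screw. Dark steel block 48 mm long (closed: vise x -23 to 24.5), 88 mm wide, top 50 mm above the table. With the jar behind it, it opens less than 20 mm.
- jaw_grip (a point): Centre of the top of the black upright grip on the sliding jaw, 86 mm above the table. The grip is 16 mm along vise x, 28 mm along vise y and rises 36 mm above the jaw. Axes as the vise. With the jaw closed it stands 25 mm clear of the earring stand.
- earring_stand: Finished wooden block with two rows of small drilled holes, standing between the vise jaws: 25 mm thick (its x), 90 mm long (its y), 75 mm tall (its z), about 0.1 kg. Origin: centre of its underside, which rests on the vise bed, so it rises 45 mm above the jaws. Its axes start parallel to the vise's.
- jar: White round bead jar with metal lid, 52 mm diameter, 110 mm tall, about 0.25 kg, standing on the vise bed between the sliding jaw and the end plate. Origin: centre of its underside; z up.
- tray: Shallow wooden tray, fixed, 120 mm (x) x 200 mm (y) x 25 mm high, walls 6 mm, inner floor 6 mm above the table. Origin: centre of its underside. The tin stands in its +y half, the -y half is empty.
- tray_free (a point): Middle of the empty half of the tray, on the inner floor. Axes as the tray.
- mat: Cork mat, fixed, 140 mm (x) x 180 mm (y), 4 mm thick, bare. Origin: centre of its underside. The mat lies on one side of the vise, the tray on the other; which is on which side varies.
- tin: Round aluminium tin, 68 mm diameter, 50 mm tall, standing in the tray. Origin: centre of its underside. Leave alone.
- pliers: Blue-handled pliers, about 135 mm long, 14 mm high, lying on the table beyond the vise, to the robot's right. Origin: near the pivot, on the table. Leave alone.
- spool: Brass wire spool, 56 mm diameter, 40 mm tall, standing beyond the vise. Origin: centre of its underside. Leave alone.
- dish: Small round steel dish, 96 mm diameter, 28 mm tall, beyond the vise. Origin: centre of its underside. Leave alone.

How it is judged:
By the outcome, as a careful person would: the job done as asked, in the order asked, and still so for the second after the job is handed in, with the robot touching nothing.
It also fails if it takes over 64 s, if anything falls off the work surface, if the arm or the gripper's body presses on something with over 40 N, if the wrist force passes 120 N, or if a joint passes its speed limit or range.

ROBOT

A 6-joint arm with a two-finger parallel gripper is mounted at the origin on the work surface. World frame = base frame: x ahead of the robot, y to its left, z up, the work surface at z = 0. Lengths are in mm, angles in rad, forces in N, time in s.
With the tool pointing down it reaches from about 300 to 775 mm from the base axis. Payload 14.6 kg.
Tool frame: the origin (TCP) lies on the centre line of the jaws, within the pads' length; the fingertips stand 11 mm ahead of it and the grasp point (between the pads) lies 8 mm behind it; x points along the fingers, y is the direction in which the jaws open and shut, and the axes are right-handed (so a half turn about x gives the same grasp; the last joint's range is limited). The gripper opens to 94 mm and grips with 3 to 60 N. Pads are 16 mm wide; open, the fingers measure 119 mm over their backs; the gripper's body (75 mm by 177 mm) begins 78 mm behind the grasp point.
Start: joints at [1.054, 0.3, 1.521, -0, 1.321, -0.067], TCP at [239.128, 495.285, 180.746] pointing down, gripper open.
Joint ranges: [-3.03, 3.03], [-0.79, 2.21], [0.23, 2.52], [-1.04, 4.18], [0, 3.07], [-2.55, 2.55]. Speed limits (rad/s): [2.22, 2.22, 2.57, 3.14, 3.14, 3.14].

INTERFACE

Orientations are given as [roll, pitch, yaw] about the fixed x, y, z axes, in that order (R = Rz(yaw) Ry(pitch) Rx(roll)).
In Python, from cell import manip gives the robot as it stands.
- The arm moves only by the shell command python3 -m handwheel 'ROWS' [OPENING] [FORCE]. ROWS is JSON, a list of rows, each a list of 2 entries, a list of its own where there are three numbers: the shift along the tool's x, y, z in mm, then the turn about the tool's x in rad. In form: [[[x, y, z], spin], ...]. A call has exactly 10 rows; each row shifts and turns the commanded pose from where the row before left it, along the tool's axes as they then stand; what a row does not reach is not made up. A row lasts 1/8 s, in which the tool goes at most 62.5 mm and 10.7 degrees, less where a joint would pass 70% of its speed; a pose out of reach is approached as far as the arm can. A call with a gripper value outside its range is refused whole. OPENING is the closure in counts, from 0 (fully open) to 255 (shut), set as the call begins (- or left out, the last holds). The fingers move at their own pace and stop on an object; FORCE is the grip in N (left out, the last holds). Time passes only in rows, so rows that do not move let the fingers close, or fill a call up. It gives the time, the measured TCP pose, the force and the opening at its end, in the units of the state.
- manip.read_state(): the state, without advancing time (a new reading comes with each control period).
- manip.camera(name): name is "scene" or "top" or "wrist"; returns a dict with "pixels" (480x640x3 uint8, red, green, blue), "z_map" (480x640 float32, mm along the optical axis (not along the pixel's ray), 0 where there is no reading), "mtx" (3x3 intrinsics, pixels), "xyz" and "orientation" of the camera in the world. Camera axes: x right, y up, looking along -z (the intrinsics and any distortion apply to the point x, -y, -z); pixel columns grow to the right and rows downward; lengths in mm; the calibration is good to about 2 mm. A picture is of the moment at which its call begins.
- manip.sign_off(): hands the job in, once; it reports no verdict.
Trained networks look in the newest picture that a camera, given by its name, has taken for a name from the list of things; names that differ only in an ending like _2 or _b are one class to them, and where a whole thing is asked for, a point or a joint stands for the part that bears it (a point fixed in the world has none). Each returns a list of dicts, best first, with "confidence" (0 to 1); they miss things now and then, are a little off and sometimes report something else, mostly with a low value. They report only what shows in the picture. A call takes as long as a camera call.
- manip.cut_out(target, camera): "region" (480x640 bool, what is visible of it) and "centre" ([column, row] in pixels, amid what is visible of it).
The state is a dict: "clock": time; "joints": joint angles; "qd": joint speeds; "effort": joint torques, N m; "eef_pos": TCP position; "eef_rot": TCP orientation; "wrist_force": force on the tool from outside, world axes, zero at the start; "moment": the same for the moment, N m; "finger_gap": finger opening in mm.
Only numpy, scipy, OpenCV 4.12 (cv2) and the standard library are available. Lean on these libraries where they do the work, as an engineer would, in place of code of your own. Each camera call takes 0.05 s, during which the arm holds its last target. There are 200 camera calls.

## Working session

There is one attempt and no reset: what is moved stays moved. The work goes in short steps, Python scripts to look and compute and a shell command to move; the robot and the scene stay as the last step left them, time stands still between calls to the robot, and variables do not carry over. Pictures are saved under pics/ and viewed, about 8 in all and at most 12, crops included, and the job is handed in when it is done.

```bash
ls; mkdir -p pics; cat > h.py <<'E'
import numpy as np, cv2
from cell import manip
from scipy.spatial.transform import Rotation as R
def cam(n):
    c=manip.camera(n); c['n']=n; return c
def Rc(c):
    o=np.array(c['orientation'])
    return o if o.shape==(3,3) else R.from_euler('xyz',o).as_matrix()
def cloud(c,mask=None):
    z=c['z_map']; m=(z>0) if mask is None else (mask&(z>0))
    v,u=np.nonzero(m); d=z[v,u]; K=c['mtx']
    p=np.stack([(u-K[0,2])/K[0,0]*d,-(v-K[1,2])/K[1,1]*d,-d],1)
    return p@Rc(c).T+np.array(c['xyz'])
def save(c,name): cv2.imwrite('pics/'+name,c['pixels'][:,:,::-1])
def seg(c,t):
    r=manip.cut_out(t,c['n'])
    return r
E
python3 - <<'E'
from h import *
s=manip.read_state(); print({k:np.round(v,3) for k,v in s.items()})
for n in ['top','scene']:
    c=cam(n); save(c,n+'0.png'); print(n,c['xyz'],c['orientation'],c['mtx'], [k for k in c])
    for t in ['vise','jaw','jaw_grip','earring_stand','jar','tray','mat','tin','pliers','spool','dish']:
        r=seg(c,t)
        for q in r[:2]:
            p=cloud(c,q['region']); 
            if len(p)<10: continue
            zt=np.percentile(p[:,2],95); tp=p[p[:,2]>zt-6]
            (cx,cy),(w,h),a=cv2.minAreaRect(tp[:,:2].astype(np.float32))
            print(t,round(q['confidence'],2),np.round(q['centre']),len(p),'ztop',round(zt,1),'top rect',np.round([cx,cy,w,h,a],1),'med',np.round(np.median(tp,0),1))
E
```

```text
pics
{'clock': np.float64(0.0), 'joints': array([ 1.054,  0.3  ,  1.522, -0.   ,  1.321, -0.067]), 'qd': array([ 0.002, -0.003,  0.002, -0.   , -0.001,  0.   ]), 'effort': array([-1.0000e-03, -5.3182e+01, -3.5273e+01,  7.1000e-02,  2.4000e-02,
       -0.0000e+00]), 'eef_pos': array([238.995, 495.045, 180.208]), 'eef_rot': array([-1.635,  1.57 , -2.085]), 'wrist_force': array([ 0.506, -0.144, -0.563]), 'moment': array([ 0.026, -0.054, -0.011]), 'finger_gap': np.float64(94.398)}
top [ 460.01288675    9.22987328 1361.61139815] [ 0.11086771 -0.00732788 -1.54571069] [[573.03205393   0.         313.92293935]
 [  0.         573.03205393 244.23553149]
 [  0.           0.           1.        ]] ['pixels', 'z_map', 'mtx', 'xyz', 'orientation', 'n']
vise 0.62 [303. 260.] 2674 ztop 57.2 top rect [573.9  27.5 182.5  91.4  16.8] med [584.4  27.8  53.4]
jaw 0.25 [301. 262.] 2711 ztop 66.5 top rect [570.6  28.3 128.8  88.6  16.7] med [575.5  27.2  86.4]
jaw 0.16 [296. 234.] 522 ztop 99.6 top rect [620.6  42.4  24.9  88.3  17.1] med [620.   43.5  96.5]
jaw_grip 0.65 [302. 260.] 2732 ztop 61.1 top rec
[... 2024 characters left out ...]
63 ztop 131.1 top rect [534.6  13.6  41.8  47.2  71.7] med [536.4  13.8 129.4]
mat 0.92 [408. 192.] 2426 ztop 7.1 top rect [492.1 292.4 150.6 184.3  12.2] med [494.2 288.5   4.1]
tin 0.89 [210. 222.] 651 ztop 58.3 top rect [ 445.3 -255.8   63.1   60.1   36.4] med [ 445.7 -256.3   56. ]
pliers 0.8 [219. 337.] 440 ztop 15.4 top rect [ 763.5 -280.5  130.6   65.1   13. ] med [ 778.5 -286.    12.2]
spool 0.63 [371. 303.] 558 ztop 42.4 top rect [791.8  58.   50.7  53.1  65.8] med [792.6  57.7  40.1]
dish 0.83 [446. 260.] 988 ztop 28.6 top rect [750.8 278.1  93.   93.5  31.5] med [742.9 292.6  26.5]
dish 0.18 [323. 227.] 331 ztop 86.2 top rect [577.7  27.9  18.4  26.8  15.6] med [581.1  27.9  85.1]
```

```bash
python3 - <<'E'
import cv2,numpy as np
a=cv2.imread('pics/top0.png')[90:390,90:540]; b=cv2.imread('pics/scene0.png')[100:400,120:520]
cv2.imwrite('pics/m0.png',cv2.resize(np.hstack([a,b]),None,fx=.94,fy=.94))
E
```

```text
(no output)
```

View pics/m0.png

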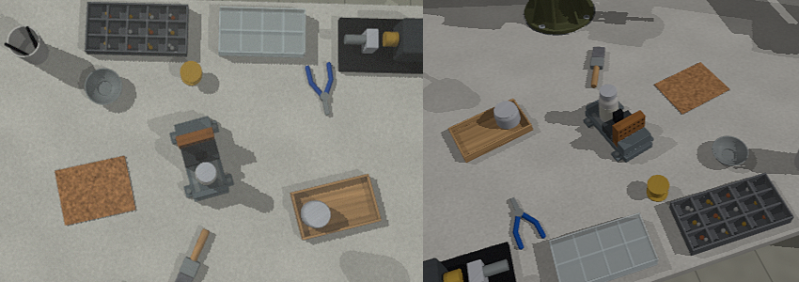

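The picture shows the jar in the vise (left view, about (205,175)), with the tray to the right (335,205), its tin in the near-left half, and the mat to the left (95,190). The network positions agree with this. Vise yaw is about 16.5°. Next I'll work out the first move, to above the jar.

```bash
cat >> h.py <<'E'
def go(pos,yaw):
    "grasp-point target (world mm), jaw-axis yaw (deg, mod 180) -> tool shifts now, spin, and shifts after spin"
    s=manip.read_state(); M=R.from_euler('xyz',s['eef_rot']).as_matrix(); g=np.array(s['eef_pos'])-8*M[:,0]
    d=np.array(pos)-g
    y0=np.degrees(np.arctan2(M[1,1],M[0,1])); dy=(yaw-y0+90)%180-90
    sp=np.radians(dy)*np.sign(M[2,0])   # tool x down -> sign -1
    M2=M@R.from_rotvec([sp,0,0]).as_matrix()
    print('grasp pt',np.round(g,1),'jaw yaw',round(y0,1),'toolx',np.round(M[:,0],3),'j6',round(s['joints'][5],2),'t',round(s['clock'],2),'gap',round(s['finger_gap'],1),'F',np.round(s['wrist_force'],1))
    print('shift(tool now)',np.round(d@M,1),'spin',round(sp,3),'shift(after spin)',np.round(d@M2,1))
E
python3 - <<'E'
from h import *
go([535.5,13.8,200],106.5)
c=cam('scene'); r=seg(c,'jar')[0]; p=cloud(c,r['region'])
for z in range(40,135,10):
    q=p[abs(p[:,2]-z)<5]
    if len(q)>5: print(z,len(q),np.round(np.ptp(q@[[.3],[.95],[0]]),1))
E
```

```text
grasp pt [239.1 495.3 188.7] jaw yaw 64.2 toolx [-0. -0. -1.] j6 -0.07 t 1.2 gap 93.8 F [-0.2  0.7 -0.1]
shift(tool now) [ -11.3 -304.7  476.2] spin -0.738 shift(after spin) [ -11.3 -545.8  147.4]
40 22 28.5
50 36 33.4
60 30 33.1
70 53 48.4
80 56 50.4
90 54 50.2
100 81 50.1
110 48 44.8
120 49 44.2
130 211 44.1
```

```bash
python3 -m handwheel '[[[-4,0,0],-0.15],[[-4,0,0],-0.15],[[-4,0,0],-0.15],[[0,0,0],-0.15],[[0,0,0],-0.138],[[0,-50,13.5],0],[[0,-54,14.5],0],[[0,-54,14.5],0],[[0,-54,14.5],0],[[0,-50,13.5],0]]' 0 20
python3 - <<'E'
from h import *
go([535.5,13.8,200],106.5)
E
```

```text
clock: 2.55
eef_pos: [381.9, 262.5, 193.0]
eef_rot: [0.19, 1.57, 0.478]
wrist_force: [1.0, 0.1, 0.8]
finger_gap: 93.8
grasp pt [381.9 262.5 201. ] jaw yaw 106.5 toolx [ 0.001  0.    -1.   ] j6 -1.34 t 2.55 gap 93.8 F [1.  0.1 0.8]
shift(tool now) [   1.  -282.1   76.6] spin 0.0 shift(after spin) [   1.  -282.1   76.6]
```

```bash
python3 -m handwheel '[[[0,-50,13.5],0],[[0,-54,14.6],0],[[0,-54,14.6],0],[[0,-54,14.6],0],[[0,-40,11],0],[[0,-30,8.3],0],[[0,0,0],0],[[0,0,0],0],[[0,0,0],0],[[0,0,0],0]]'
python3 - <<'E'
from h import *
c=cam('wrist'); save(c,'w1.png')
r=manip.cut_out('jar','wrist')
for q in r[:2]:
    p=cloud(c,q['region']); t=p[p[:,2]>np.percentile(p[:,2],95)-6]
    print(q['confidence'],q['centre'],np.percentile(p[:,2],[5,95]),cv2.minEnclosingCircle(t[:,:2].astype(np.float32)),cv2.minAreaRect(t[:,:2].astype(np.float32)))
go([535.5,13.8,88],106.5)
E
```

```text
clock: 3.8
eef_pos: [534.6, 16.1, 192.9]
eef_rot: [-0.348, 1.571, -0.059]
wrist_force: [-0.1, -0.5, -0.3]
finger_gap: 94.4
0.8 [319.1, 231.8] [ 68.14937182 129.64801944] ((534.7384643554688, 13.954301834106445), 23.170639038085938) ((534.1422119140625, 13.642284393310547), (45.00537109375, 45.21225357055664), 68.88108825683594)
grasp pt [534.7  15.9 200.9] jaw yaw 106.5 toolx [ 0. -0. -1.] j6 -1.9 t 3.9 gap 93.7 F [-0.8  0.2 -0.6]
shift(tool now) [ 1.129e+02 -2.300e+00  1.000e-01] spin 0.001 shift(after spin) [ 1.129e+02 -2.300e+00  1.000e-01]
```

View pics/w1.png

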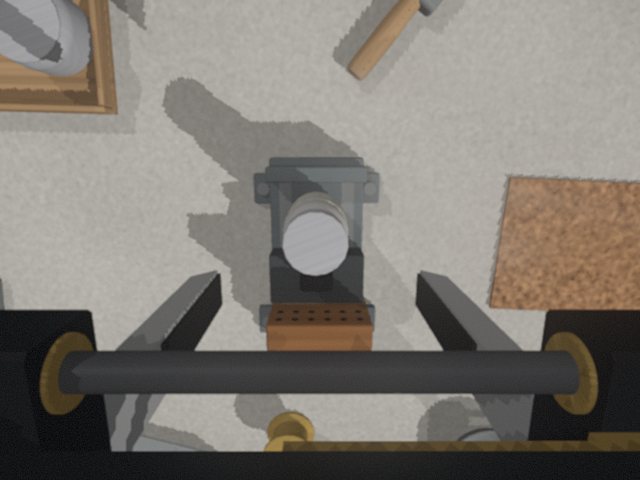

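Wrist view: the jar lid is at about (316,243), between the fingers, and the vise is square to the image. The pads clear the grip and the stand. I'll descend and grip.

```bash
python3 -m handwheel '[[[15,-2.2,0],0],[[25,0,0],0],[[25,0,0],0],[[20,0,0],0],[[18,0,0],0],[[10,0,0],0],[[0,0,0],0],[[0,0,0],0],[[0,0,0],0],[[0,0,0],0]]'
python3 -m handwheel '[[[0,0,0],0],[[0,0,0],0],[[0,0,0],0],[[0,0,0],0],[[0,0,0],0],[[0,0,0],0],[[0,0,0],0],[[0,0,0],0],[[0,0,0],0],[[0,0,0],0]]' 255 25
python3 -c "
from h import *
go([534.6,13.8,200],106.5)"
```

```text
clock: 5.15
eef_pos: [535.6, 13.4, 80.1]
eef_rot: [-0.3, 1.57, -0.012]
wrist_force: [-0.2, -0.6, 0.2]
finger_gap: 94.0
clock: 6.4
eef_pos: [535.4, 13.4, 79.8]
eef_rot: [-3.132, 1.571, -2.843]
wrist_force: [0.5, -0.2, 0.6]
finger_gap: 45.9
grasp pt [535.4  13.4  87.8] jaw yaw 106.5 toolx [-0. -0. -1.] j6 -1.9 t 6.4 gap 45.9 F [ 0.5 -0.2  0.6]
shift(tool now) [-112.2    0.6   -0.7] spin 0.0 shift(after spin) [-112.2    0.6   -0.7]
```

```bash
python3 -m handwheel '[[[0,0,0],0],[[0,0,0],0],[[0,0,0],0],[[-2,0,0],0],[[-4,0,0],0],[[-6,0,0],0],[[-8,0,0],0],[[-8,0,0],0],[[0,0,0],0],[[0,0,0],0]]'
python3 - <<'E'
from h import *
go([534.6,13.8,200],106.5)
c=cam('wrist'); save(c,'w2.png')
c=cam('scene'); r=seg(c,'jar')
cv2.imwrite('pics/s2.png',cv2.resize(c['pixels'][150:300,240:400,::-1],None,fx=3,fy=3))
if r: p=cloud(c,r[0]['region']); print(r[0]['confidence'],np.percentile(p[:,2],[2,50,98]),np.median(p,0))
E
```

```text
clock: 7.65
eef_pos: [535.3, 13.4, 107.6]
eef_rot: [2.623, 1.571, 2.911]
wrist_force: [0.0, 0.2, -3.5]
finger_gap: 46.3
grasp pt [535.3  13.4 115.6] jaw yaw 106.5 toolx [-0.  0. -1.] j6 -1.9 t 7.65 gap 46.3 F [ 0.   0.2 -3.5]
shift(tool now) [-84.4   0.6  -0.6] spin 0.0 shift(after spin) [-84.4   0.6  -0.6]
0.65 [ 56.45588042 123.17074783 159.57470769] [553.06707859  10.88863545 123.17074783]
```

View pics/s2.png

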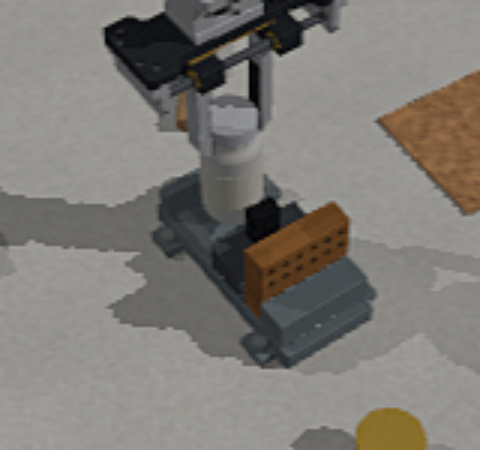

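The jar hangs clear, held by its upper body and upright, with its base about 48 mm up. Next I'll raise it and spin towards the tray.

```bash
python3 -m handwheel '[[[-10,0,0],0],[[-15,0,0],0.1],[[-15,0,0],0.17],[[-15,0,0],0.18],[[-10,0,0],0.18],[[0,0,0],0.18],[[0,0,0],0.18],[[0,0,0],0.18],[[0,0,0],0.18],[[0,0,0],0.17]]'
python3 -c "
from h import *
go([476.4,-355.4,180],15)"
```

```text
clock: 9.05
eef_pos: [535.5, 13.4, 173.4]
eef_rot: [1.069, 1.57, -0.168]
wrist_force: [0.2, -0.5, -2.3]
finger_gap: 46.2
grasp pt [535.5  13.4 181.4] jaw yaw 19.1 toolx [ 0. -0. -1.] j6 -0.38 t 9.05 gap 46.2 F [ 0.2 -0.5 -2.3]
shift(tool now) [   1.4 -176.4  329.2] spin 0.071 shift(after spin) [   1.4 -152.5  340.9]
```

```bash
python3 -m handwheel '[[[0,-8,15],0],[[0,-16,30],0],[[0,-24,45],0],[[0,-26,48],0],[[0,-26,48],0],[[0,-26,48],0],[[0,-24,45],0],[[0,-16,30],0],[[0,-8,15],0],[[0,-2,5],0]]'
python3 - <<'E'
from h import *
c=cam('top'); save(c,'t3.png')
for t in ['tray','tin','jar']:
    r=seg(c,t)
    for q in r[:1]:
        p=cloud(c,q['region']); zt=np.percentile(p[:,2],95)
        if t=='tray': m=(p[:,2]<35); 
        else: m=p[:,2]>zt-6
        print(t,q['confidence'],zt,cv2.minAreaRect(p[m][:,:2].astype(np.float32)))
c=cam('wrist'); save(c,'w3.png')
r=seg(c,'tray')
if r:
    p=cloud(c,r[0]['region']); print(cv2.minAreaRect(p[p[:,2]>20][:,:2].astype(np.float32)))
go([476.4,-355.4,100],15)
E
```

```text
clock: 10.3
eef_pos: [478.4, -355.9, 172.7]
eef_rot: [-2.807, 1.571, 2.246]
wrist_force: [-0.1, 0.4, -2.5]
finger_gap: 46.0
tray 0.95 26.651460169533493 ((462.7582092285156, -308.8267822265625), (123.56451416015625, 200.80572509765625), 15.206888198852539)
tin 0.56 61.04570217649598 ((444.3322448730469, -256.4930114746094), (58.41230773925781, 59.33665084838867), 1.1544736623764038)
jar 0.84 225.9524403512521 ((464.4724426269531, -309.1698303222656), (27.36330795288086, 91.64026641845703), 25.175073623657227)
((464.37506103515625, -308.92291259765625), (120.16273498535156, 199.4515838623047), 15.063926696777344)
grasp pt [ 479.2 -354.5  180.9] jaw yaw 19.5 toolx [ 0. -0. -1.] j6 -1.04 t 10.6 gap 45.7 F [ 0.3 -0.3 -3.2]
shift(tool now) [80.9 -2.9 -0.1] spin 0.079 shift(after spin) [80.9 -2.9  0.1]
```

View pics/w3.png

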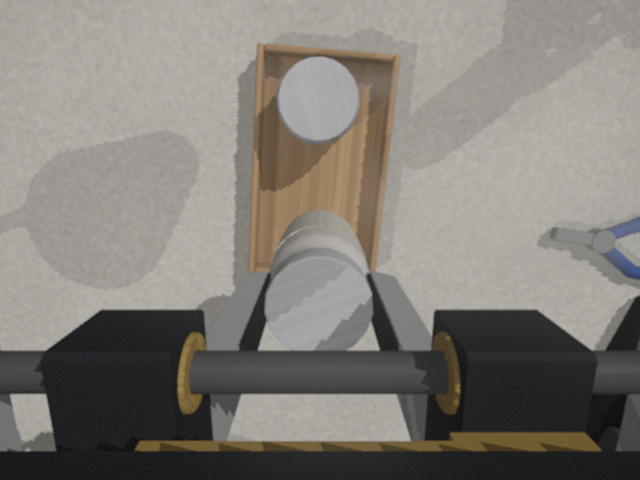

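Wrist view: the jar is held at (318,300), the empty tray half is below it, and the tin is at (318,98), well clear. I'll lower it until it touches.

```bash
python3 -m handwheel '[[[8,-1.5,0],0],[[16,-1.5,0],0],[[20,0,0],0],[[20,0,0],0],[[16,0,0],0],[[10,0,0],0],[[6,0,0],0],[[4,0,0],0],[[3,0,0],0],[[2,0,0],0]]'
python3 -c "
from h import *
go([476.4,-355.4,74],15)"
```

```text
clock: 11.85
eef_pos: [476.1, -356.4, 67.9]
eef_rot: [0.457, 1.57, -0.775]
wrist_force: [0.5, -0.8, -3.4]
finger_gap: 45.9
grasp pt [ 476.1 -356.4   75.9] jaw yaw 19.4 toolx [ 0. -0. -1.] j6 -1.04 t 11.85 gap 45.9 F [ 0.5 -0.8 -3.4]
shift(tool now) [ 1.9  0.6 -0.9] spin 0.077 shift(after spin) [ 1.9  0.6 -0.9]
```

```bash
python3 -m handwheel '[[[0.5,0,0],0],[[0.5,0,0],0],[[0.5,0,0],0],[[0,0,0],0],[[0,0,0],0],[[0,0,0],0],[[0,0,0],0],[[0,0,0],0],[[0,0,0],0],[[0,0,0],0]]'
python3 -m handwheel '[[[0,0,0],0],[[0,0,0],0],[[0,0,0],0],[[0,0,0],0],[[0,0,0],0],[[0,0,0],0],[[0,0,0],0],[[0,0,0],0],[[0,0,0],0],[[0,0,0],0]]' 0
```

```text
clock: 13.1
eef_pos: [476.0, -356.4, 66.2]
eef_rot: [-1.547, 1.571, -2.779]
wrist_force: [-0.4, 0.1, -2.6]
finger_gap: 46.3
clock: 14.35
eef_pos: [476.0, -356.4, 66.2]
eef_rot: [-1.192, 1.571, -2.424]
wrist_force: [0.1, -0.6, -0.5]
finger_gap: 94.1
```

Released with little or no drop. Next: rise, check the jar, and plan the way to the grip.

```bash
python3 -m handwheel '[[[-8,0,0],0],[[-16,0,0],0],[[-24,0,0],0],[[-30,0,0],0],[[-30,0,0],0],[[-20,0,0],0],[[0,0,0],-0.17],[[0,0,0],-0.17],[[0,0,0],-0.17],[[0,0,0],-0.17]]'
python3 - <<'E'
from h import *
c=cam('wrist'); r=seg(c,'jar')
for q in r[:1]:
    p=cloud(c,q['region']); t=p[p[:,2]>np.percentile(p[:,2],95)-6]
    print(q['confidence'],np.percentile(p[:,2],[5,95]),cv2.minAreaRect(t[:,:2].astype(np.float32)))
c=cam('scene'); save(c,'s3.png')
for t in ['jaw_grip','jaw']:
  for q in seg(c,t)[:1]:
    p=cloud(c,q['region']); t_=p[(p[:,2]>80)&(p[:,2]<90)]
    print(t,q['confidence'],np.round(np.median(t_,0),1),cv2.minAreaRect(t_[:,:2].astype(np.float32)))
go([577.6,28.6,190],106.5)
E
```

```text
clock: 15.6
eef_pos: [476.1, -356.4, 195.6]
eef_rot: [-0.187, 1.57, -0.734]
wrist_force: [0.5, -0.3, 0.2]
finger_gap: 94.3
0.59 [ 52.52220921 115.57433018] ((475.7001037597656, -354.73077392578125), (45.008243560791016, 45.07725143432617), 12.481797218322754)
jaw_grip 0.73 [579.8  27.   85.1] ((578.7400512695312, 27.662307739257812), (16.356243133544922, 26.862438201904297), 21.041471481323242)
jaw 0.71 [579.8  27.1  85.1] ((578.7967529296875, 27.751230239868164), (16.19731330871582, 26.82469367980957), 21.79195785522461)
grasp pt [ 476.  -356.4  202.9] jaw yaw 58.2 toolx [ 0.001 -0.    -1.   ] j6 -1.72 t 15.85 gap 94.2 F [ 0.5 -0.3 -0.3]
shift(tool now) [  12.8  380.7 -116.8] spin -0.844 shift(after spin) [ 12.8 340.3 206.7]
```

Jar upright in the tray at (476,-355), top at 116. Now to the grip.

```bash
python3 -m handwheel '[[[0,19,-6],0],[[0,38,-11.5],0],[[0,46,-14],0],[[0,50,-15.5],0],[[0,50,-15.5],0],[[0,50,-15.5],0],[[0,48,-14.8],0],[[0,40,-12.3],0],[[0,26,-8],0],[[0,14,-4],0]]'
python3 -m handwheel '[[[0,0,0],-0.1],[[0,0,0],-0.17],[[0,0,0],-0.17],[[0,0,0],-0.17],[[0,0,0],-0.14],[[0,0,0],-0.09],[[0,0,0],0],[[0,0,0],0],[[0,0,0],0],[[0,0,0],0]]' 110
python3 - <<'E'
from h import *
c=cam('wrist'); save(c,'w4.png')
for t in ['jaw_grip','earring_stand']:
  for q in seg(c,t)[:1]:
    p=cloud(c,q['region']); lo,hi=(80,91) if t=='jaw_grip' else (92,105)
    t_=p[(p[:,2]>lo)&(p[:,2]<hi)]
    if len(t_)>5: print(t,q['confidence'],len(t_),np.round(np.median(t_,0),1),cv2.minAreaRect(t_[:,:2].astype(np.float32)))
go([578,28,75],106.5)
E
```

```text
clock: 17.1
eef_pos: [575.8, 31.6, 194.3]
eef_rot: [2.512, 1.571, 1.96]
wrist_force: [0.2, -0.5, -0.2]
finger_gap: 93.8
clock: 18.35
eef_pos: [576.0, 29.5, 194.3]
eef_rot: [1.775, 1.571, 2.062]
wrist_force: [0.3, -1.1, 0.1]
finger_gap: 53.7
jaw_grip 0.8 656 [577.2  27.   84.2] ((577.85546875, 27.036052703857422), (16.431211471557617, 27.236698150634766), 16.888994216918945)
earring_stand 0.65 3052 [620.   42.8  93.6] ((620.2435913085938, 42.44242858886719), (25.0554141998291, 89.56206512451172), 16.51972198486328)
grasp pt [576.   29.5 202.2] jaw yaw 106.5 toolx [-0.  0. -1.] j6 -1.87 t 18.5 gap 53.6 F [0.3 0.5 0.6]
shift(tool now) [127.2  -2.    1.5] spin -0.0 shift(after spin) [127.2  -2.    1.5]
```

View pics/w4.png

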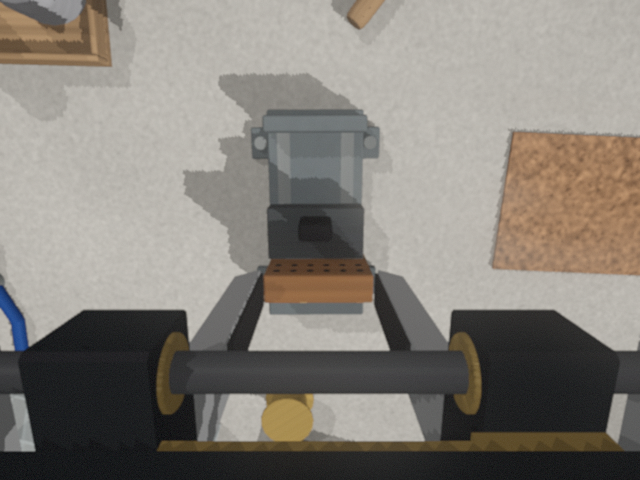

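Wrist view: the grip is at (315,228), the stand is at (318,280) still between the jaws, and the bed behind the jaw is empty. I'll descend onto the grip and close.

```bash
python3 -m handwheel '[[[10,-2.8,1.2],0],[[20,0,0],0],[[25,0,0],0],[[25,0,0],0],[[20,0,0],0],[[12,0,0],0],[[9,0,0],0],[[6,0,0],0],[[0,0,0],0],[[0,0,0],0]]'
python3 -m handwheel '[[[0,0,0],0],[[0,0,0],0],[[0,0,0],0],[[0,0,0],0],[[0,0,0],0],[[0,0,0],0],[[0,0,0],0],[[0,0,0],0],[[0,0,0],0],[[0,0,0],0]]' 255 25
python3 -c "
from h import *
go([577.9-47.9,27.2-14.2,75],106.5)"
```

```text
clock: 19.75
eef_pos: [578.2, 27.1, 67.7]
eef_rot: [-0.318, 1.57, -0.03]
wrist_force: [0.5, 0.3, -0.6]
finger_gap: 53.3
clock: 21.0
eef_pos: [578.0, 27.1, 67.2]
eef_rot: [-1.721, 1.571, -1.433]
wrist_force: [-0.7, 0.7, 0.3]
finger_gap: 0.3
grasp pt [578.   27.1  75.2] jaw yaw 106.5 toolx [ 0. -0. -1.] j6 -1.88 t 21.0 gap 0.3 F [-0.7  0.7  0.3]
shift(tool now) [  0.2   0.1 -50. ] spin 0.0 shift(after spin) [  0.2   0.1 -50. ]
```

```bash
python3 - <<'E'
from h import *
c=cam('scene'); a=cv2.resize(c['pixels'][150:280,250:390,::-1],(480,446))
c=cam('wrist'); b=c['pixels'][80:400,200:440,::-1]; b=cv2.resize(b,(320,427))
b=cv2.copyMakeBorder(b,0,19,0,0,cv2.BORDER_CONSTANT)
cv2.imwrite('pics/m5.png',np.hstack([a,b]))
E
```

```text
(no output)
```

View pics/m5.png

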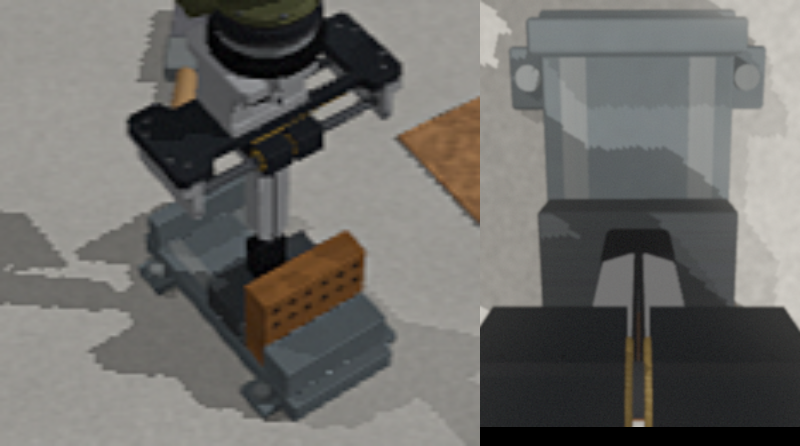

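The gap reads 0.3, so the fingers closed above the grip. The tips must sit higher than nominal, which also explains the 46 mm gap on the jar's lid. I'll measure the true tip height from depth.

```bash
python3 - <<'E'
from h import *
c=cam('scene'); z=c['z_map']; p=cloud(c,z>0); v,u=np.nonzero(z>0); g=c['pixels'].astype(int).mean(2)[v,u]
m=(abs(p[:,0]-580)<30)&(abs(p[:,1]-27)<25)&(p[:,2]>45)&(p[:,2]<160)
P=p[m];U=u[m];V=v[m];G=g[m]
for col in (325,328,330):
    k=U==col
    for i in np.argsort(V[k]): print(col,V[k][i],np.round(P[k][i],0),int(G[k][i]))
go([578,27,75],106.5)
E
```

```text
325 203 [587.  18. 157.] 98
325 204 [588.  18. 154.] 96
325 205 [589.  17. 153.] 99
325 206 [587.  18. 147.] 89
325 207 [586.  19. 141.] 91
325 208 [589.  17. 142.] 90
325 209 [587.  18. 135.] 89
325 210 [587.  18. 132.] 95
325 211 [588.  18. 130.] 93
325 212 [587.  18. 125.] 92
325 213 [587.  18. 121.] 93
325 214 [588.  18. 119.] 91
325 216 [586.  18. 108.] 90
325 217 [586.  18. 105.] 92
325 218 [587.  18. 102.] 78
325 219 [578.  21.  87.] 55
325 220 [581.  20.  87.] 8
325 221 [581.  20.  84.] 7
325 222 [585.  18.  85.] 22
325 223 [586.  18.  82.] 12
325 224 [588.  17.  81.] 13
325 225 [588.  17.  77.] 14
325 226 [588.  17.  73.] 8
325 227 [589.  17.  70.] 12
325 228 [589.  17.  66.] 12
325 229 [588.  17.  61.] 4
325 230 [589.  17.  59.] 13
328 202 [586.  26. 157.] 122
328 203 [588.  25. 155.] 115
328 204 [590.  25. 154.] 114
328 205 [588.  25. 148.] 113
328 206 [589.  25. 146.] 113
328 207 [589.  25. 142.] 114
328 208 [587.  26. 136.] 114
328 209 [586.  26. 131.] 114
328 210 [589.  25. 131.] 114
328 211 [587.  26. 126.] 115
328 212 [588.  25. 123.] 113
328 213 [590.  25. 122.] 112

[... 686 characters left out ...]
6.  31. 130.] 69
330 210 [584.  32. 124.] 70
330 211 [585.  32. 121.] 70
330 212 [585.  31. 118.] 69
330 213 [586.  31. 115.] 69
330 214 [586.  31. 111.] 69
330 215 [585.  31. 106.] 70
330 216 [583.  32. 101.] 71
330 217 [583.  32.  97.] 73
330 218 [587.  31.  97.] 81
330 219 [580.  33.  84.] 22
330 220 [583.  32.  84.] 8
330 221 [583.  32.  81.] 9
330 222 [585.  32.  79.] 12
330 223 [584.  32.  74.] 12
330 224 [585.  32.  71.] 17
330 225 [582.  33.  64.] 16
330 226 [584.  32.  62.] 8
330 227 [583.  32.  58.] 0
grasp pt [578.   27.1  75.2] jaw yaw 106.5 toolx [-0.  0. -1.] j6 -1.88 t 21.15 gap 0.4 F [-0.2  0.4  0.2]
shift(tool now) [ 0.2 -0.1  0. ] spin 0.0 shift(after spin) [ 0.2 -0.1  0. ]
```

The fingertips are actually at z≈96, where the reported pose implies 56. So the true tool sits about 40 mm higher than reported, and I'll add that correction. Next: open, descend 34 mm more, and regrip.

```bash
python3 -m handwheel '[[[0,0,0],0],[[0,0,0],0],[[0,0,0],0],[[0,0,0],0],[[0,0,0],0],[[0,0,0],0],[[0,0,0],0],[[0,0,0],0],[[0,0,0],0],[[0,0,0],0]]' 110
python3 -m handwheel '[[[4,0,0],0],[[6,0,0],0],[[6,0,0],0],[[6,0,0],0],[[5,0,0],0],[[4,0,0],0],[[3,0,0],0],[[0,0,0],0],[[0,0,0],0],[[0,0,0],0]]'
python3 -m handwheel '[[[0,0,0],0],[[0,0,0],0],[[0,0,0],0],[[0,0,0],0],[[0,0,0],0],[[0,0,0],0],[[0,0,0],0],[[0,0,0],0],[[0,0,0],0],[[0,0,0],0]]' 255 25
```

```text
clock: 22.4
eef_pos: [578.0, 27.1, 67.3]
eef_rot: [1.37, 1.571, 1.658]
wrist_force: [0.8, -0.3, 0.4]
finger_gap: 53.5
clock: 23.65
eef_pos: [578.0, 27.1, 33.4]
eef_rot: [-0.264, 1.571, 0.024]
wrist_force: [-0.1, 0.5, -0.1]
finger_gap: 53.4
clock: 24.9
eef_pos: [578.0, 27.0, 33.3]
eef_rot: [-1.276, 1.571, -0.988]
wrist_force: [2.1, -4.7, -0.8]
finger_gap: 27.5
```

Gripped at 27.5 mm. Pulling the jaw open.

```bash
python3 -m handwheel '[[[0,0,-3],0],[[0,0,-6],0],[[0,0,-8],0],[[0,0,-8],0],[[0,0,-8],0],[[0,0,-7],0],[[0,0,-5],0],[[0,0,-3],0],[[0,0,-2],0],[[0,0,0],0]]'
python3 - <<'E'
from h import *
c=cam('scene'); save(c,'s6.png')
for t in ['earring_stand']:
  for q in seg(c,t)[:1]:
    p=cloud(c,q['region']); t_=p[(p[:,2]>88)&(p[:,2]<105)]
    print(t,q['confidence'],len(t_),cv2.minAreaRect(t_[:,:2].astype(np.float32)),np.percentile(p[:,2],[2,98]))
go([578-47.9,27-14.2,33.3+8],106.5)
E
```

```text
clock: 26.15
eef_pos: [530.3, 12.6, 33.3]
eef_rot: [-0.683, 1.57, -0.395]
wrist_force: [4.4, -6.5, -2.3]
finger_gap: 28.3
earring_stand 0.7 346 ((622.1680908203125, 42.469749450683594), (27.85334014892578, 89.90576171875), 16.636091232299805) [20.89705001 97.35682762]
grasp pt [530.3  12.6  41.3] jaw yaw 106.5 toolx [ 0.001 -0.    -1.   ] j6 -1.9 t 26.25 gap 28.0 F [ 3.  -7.  -2.2]
shift(tool now) [-0.   0.2 -0.1] spin 0.0 shift(after spin) [-0.   0.2 -0.1]
```

```bash
python3 -m handwheel '[[[0,0,-0.5],0],[[0,0,-0.5],0],[[0,0,-0.5],0],[[0,0,0],0],[[0,0,0],0],[[0,0,0],0],[[0,0,0],0],[[0,0,0],0],[[0,0,0],0],[[0,0,0],0]]'
```

```text
clock: 27.5
eef_pos: [530.1, 12.5, 33.3]
eef_rot: [-0.266, 1.567, 0.022]
wrist_force: [14.0, -4.7, -9.2]
finger_gap: 28.1
```

The force rose to 14 N while the pose held, so the jaw is at its stop. Release, rise, and spin for the stand.

```bash
python3 -m handwheel '[[[0,0,0.7],0],[[0,0,0],0],[[0,0,0],0],[[0,0,0],0],[[0,0,0],0],[[0,0,0],0],[[-10,0,0],0],[[-20,0,0],0],[[-30,0,0],0],[[-40,0,0],0]]' 110
python3 -m handwheel '[[[-30,0,0],0.1],[[-10,0,0],0.17],[[0,0,0],0.18],[[0,0,0],0.18],[[0,0,0],0.18],[[0,0,0],0.18],[[0,0,0],0.18],[[0,0,0],0.18],[[0,0,0],0.15],[[0,0,0],0.07]]'
python3 - <<'E'
from h import *
c=cam('top'); save(c,'t7.png')
for t,lo,hi in [('jaw_grip',80,95),('earring_stand',90,105)]:
  for q in seg(c,t)[:1]:
    p=cloud(c,q['region']); t_=p[(p[:,2]>lo)&(p[:,2]<hi)]
    if len(t_)>5: print(t,q['confidence'],len(t_),cv2.minAreaRect(t_[:,:2].astype(np.float32)))
go([620.3,42.4,150],16.5)
E
```

```text
clock: 28.75
eef_pos: [528.9, 12.7, 134.4]
eef_rot: [2.824, 1.57, 3.112]
wrist_force: [0.4, 1.1, 0.3]
finger_gap: 53.3
clock: 30.0
eef_pos: [529.2, 12.7, 174.0]
eef_rot: [1.216, 1.57, -0.07]
wrist_force: [0.2, 1.2, 0.1]
finger_gap: 53.5
earring_stand 0.39 14 ((614.974365234375, 23.7087345123291), (3.565546751022339, 14.119997024536133), 18.50035285949707)
grasp pt [529.3  12.7 181.8] jaw yaw 16.6 toolx [ 0.001 -0.    -1.   ] j6 -0.34 t 30.15 gap 53.3 F [-0.1 -0.7 -0.1]
shift(tool now) [31.9 95.7 -2.4] spin 0.002 shift(after spin) [31.9 95.7 -2.7]
```

```bash
python3 -m handwheel '[[[0,10,0],0],[[0,18,-0.5],0],[[0,22,-0.5],0],[[0,20,-0.5],0],[[0,15,-0.5],0],[[0,10,-0.4],0],[[0,0.7,0],0],[[0,0,0],0],[[0,0,0],0],[[0,0,0],0]]'
python3 - <<'E'
from h import *
c=cam('wrist'); save(c,'w7.png')
for t,lo,hi in [('jaw_grip',80,92),('earring_stand',88,105)]:
  for q in seg(c,t)[:1]:
    p=cloud(c,q['region']); t_=p[(p[:,2]>lo)&(p[:,2]<hi)]
    if len(t_)>5: print(t,q['confidence'],len(t_),cv2.minAreaRect(t_[:,:2].astype(np.float32)))
go([620.3,42.4,37],16.5)
E
```

```text
clock: 31.4
eef_pos: [620.2, 42.1, 173.5]
eef_rot: [1.291, 1.57, 0.009]
wrist_force: [0.4, -0.4, 0.4]
finger_gap: 53.5
jaw_grip 0.8 741 ((530.10791015625, 13.101115226745605), (16.189668655395508, 27.96641731262207), 16.231985092163086)
earring_stand 0.83 3916 ((620.60986328125, 42.818031311035156), (24.662166595458984, 89.81900787353516), 16.808176040649414)
grasp pt [620.2  42.2 181.3] jaw yaw 16.6 toolx [ 0.  0. -1.] j6 -0.28 t 31.55 gap 53.3 F [1.3 0.6 0.2]
shift(tool now) [ 1.443e+02  1.000e-01 -2.000e-01] spin 0.001 shift(after spin) [ 1.443e+02  1.000e-01 -2.000e-01]
```

View pics/w7.png

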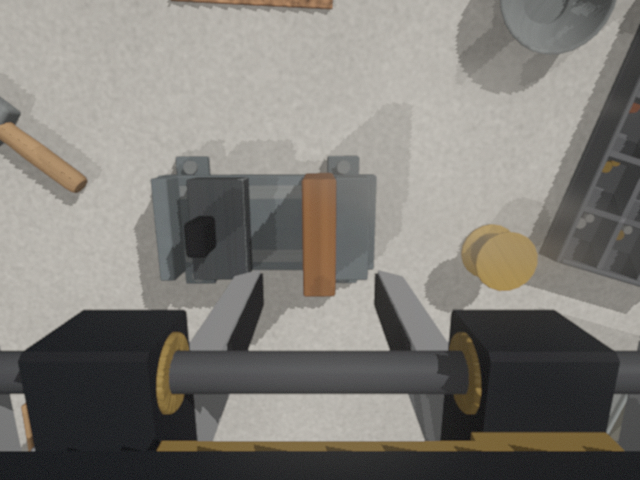

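Wrist view: the jaw is open (grip now at (200,237), 49.8 mm travelled), the stand at (319,235) is still upright against the fixed jaw, and it is centred between the fingers. I'll descend and grip.

```bash
python3 -m handwheel '[[[10,0,0],0],[[20,0,0],0],[[25,0,0],0],[[25,0,0],0],[[20,0,0],0],[[16,0,0],0],[[12,0,0],0],[[8,0,0],0],[[4,0,0],0],[[0,0,0],0]]'
python3 -m handwheel '[[[0,0,0],0],[[0,0,0],0],[[0,0,0],0],[[0,0,0],0],[[0,0,0],0],[[0,0,0],0],[[0,0,0],0],[[0,0,0],0],[[0,0,0],0],[[0,0,0],0]]' 255 35
python3 -c "
from h import *
go([490.5,291.8,180],14.5)"
```

```text
clock: 32.8
eef_pos: [620.4, 42.3, 33.3]
eef_rot: [1.248, 1.571, -0.033]
wrist_force: [-0.5, -0.6, -0.8]
finger_gap: 53.5
clock: 34.05
eef_pos: [620.4, 42.3, 33.4]
eef_rot: [1.293, 1.571, 0.011]
wrist_force: [-0.8, -0.5, 5.0]
finger_gap: 24.8
grasp pt [620.4  42.3  41.4] jaw yaw 16.6 toolx [ 0.  0. -1.] j6 -0.28 t 34.05 gap 24.8 F [-0.8 -0.5  5. ]
shift(tool now) [-138.6  -53.3 -276.2] spin 0.036 shift(after spin) [-138.6  -63.2 -274.1]
```

Gripped at 24.8 mm. Lifting straight up.

```bash
python3 -m handwheel '[[[-2,0,0],0],[[-4,0,0],0],[[-8,0,0],0],[[-12,0,0],0],[[-15,0,0],0],[[-18,0,0],0],[[-18,0,0],0],[[-13,0,0],0],[[-6,0,0],0],[[-2,0,0],0]]'
python3 -m handwheel '[[[0,-2.5,-12],0],[[0,-5,-25],0],[[0,-6.5,-34],0],[[0,-7,-36],0],[[0,-7,-36],0],[[0,-7,-36],0],[[0,-7,-36],0],[[0,-6,-32],0],[[0,-3.5,-19],0],[[0,-1.8,-10],0]]'
python3 - <<'E'
from h import *
go([490.5,291.8,60],14.5)
c=cam('wrist'); save(c,'w8.png')
for t in ['mat']:
  for q in seg(c,t)[:1]:
    p=cloud(c,q['region']); t_=p[(p[:,2]<12)]; print(t,q['confidence'],cv2.minAreaRect(t_[:,:2].astype(np.float32)))
c=cam('scene'); cv2.imwrite('pics/s8.png',cv2.resize(c['pixels'][130:280,320:500,::-1],None,fx=3,fy=3))
for q in seg(c,'earring_stand')[:1]:
    p=cloud(c,q['region']); print('stand z',np.percentile(p[:,2],[1,5,50,95]),q['confidence'])
E
```

```text
clock: 35.3
eef_pos: [620.2, 42.3, 131.3]
eef_rot: [-2.024, 1.571, 2.977]
wrist_force: [0.1, -0.4, -1.8]
finger_gap: 25.0
clock: 36.55
eef_pos: [490.0, 292.3, 131.0]
eef_rot: [-1.252, 1.57, -2.533]
wrist_force: [0.3, 0.2, -0.8]
finger_gap: 24.8
grasp pt [490.  292.3 139. ] jaw yaw 16.6 toolx [-0. -0. -1.] j6 0.18 t 36.55 gap 24.8 F [ 0.3  0.2 -0.8]
shift(tool now) [79.   0.4  0.6] spin 0.037 shift(after spin) [79.   0.4  0.6]
mat 0.95 ((489.3004455566406, 298.8923034667969), (141.44500732421875, 168.07899475097656), 14.406509399414062)
stand z [ -0.45240787 119.79372809 162.68049504 193.86573924] 0.91
```

View pics/s8.png

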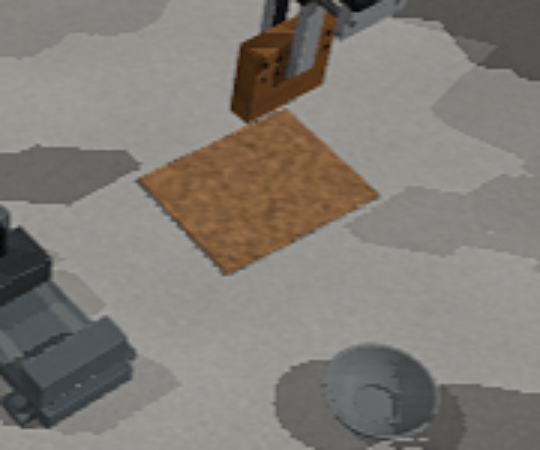

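The stand is held level above the mat, its bottom at about 118 mm. I'll lower it by about 114 mm, slowly at the end.

```bash
python3 -m handwheel '[[[8,0.4,0.6],0.037],[[16,0,0],0],[[20,0,0],0],[[20,0,0],0],[[16,0,0],0],[[12,0,0],0],[[8,0,0],0],[[6,0,0],0],[[3,0,0],0],[[2,0,0],0]]'
python3 -m handwheel '[[[0.5,0,0],0],[[0.5,0,0],0],[[0.5,0,0],0],[[0.4,0,0],0],[[0.3,0,0],0],[[0.3,0,0],0],[[0,0,0],0],[[0,0,0],0],[[0,0,0],0],[[0,0,0],0]]'
```

```text
clock: 38.0
eef_pos: [491.2, 291.2, 20.4]
eef_rot: [1.881, 1.57, 0.563]
wrist_force: [0.0, 0.1, -1.5]
finger_gap: 24.6
clock: 39.25
eef_pos: [491.1, 291.2, 17.7]
eef_rot: [-1.7, 1.571, -3.019]
wrist_force: [-0.3, -0.1, -1.6]
finger_gap: 24.8
```

```bash
python3 -m handwheel '[[[0.3,0,0],0],[[0.2,0,0],0],[[0,0,0],0],[[0,0,0],0],[[0,0,0],0],[[0,0,0],0],[[0,0,0],0],[[0,0,0],0],[[0,0,0],0],[[0,0,0],0]]'
python3 - <<'E'
from h import *
c=cam('scene')
cv2.imwrite('pics/s9.png',cv2.resize(c['pixels'][130:260,340:480,::-1],None,fx=4,fy=4))
E
```

```text
clock: 40.5
eef_pos: [491.1, 291.2, 17.4]
eef_rot: [1.616, 1.571, 0.297]
wrist_force: [-3.2, -1.3, 6.0]
finger_gap: 24.7
```

View pics/s9.png

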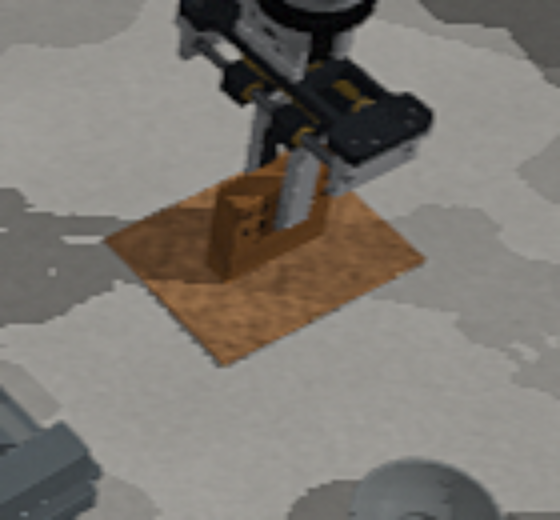

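The wrist force turned to +6 N, so it is touching, and the picture shows the stand upright in the middle of the mat. Release to a moderate gap and rise.

```bash
python3 -m handwheel '[[[0,0,0],0],[[0,0,0],0],[[0,0,0],0],[[0,0,0],0],[[0,0,0],0],[[0,0,0],0],[[0,0,0],0],[[0,0,0],0],[[0,0,0],0],[[0,0,0],0]]' 110
python3 -m handwheel '[[[-6,0,0],0],[[-15,0,0],0],[[-25,0,0],0],[[-30,0,0],0],[[-30,0,0],0],[[-25,0,0],0],[[-15,0,0],0],[[-5,0,0],0],[[0,0,0],0],[[0,0,0],0]]'
python3 -m handwheel '[[[0,-20,0],0],[[0,-40,0],0],[[0,-40,0],0],[[0,-30,0],0],[[0,-15,0],0],[[0,0,0],0],[[0,0,0],0],[[0,0,0],0],[[0,0,0],0],[[0,0,0],0]]'
python3 - <<'E'
from h import *
for n in ['top','scene']:
  c=cam(n); save(c,n+'_end.png')
  for t,lo,hi in [('earring_stand',60,95),('jar',100,130),('jaw_grip',80,95),('tin',45,70),('pliers',5,20),('spool',34,50),('dish',15,35),('mat',0,12)]:
    for q in seg(c,t)[:1]:
      p=cloud(c,q['region']); t_=p[(p[:,2]>lo)&(p[:,2]<hi)]
      if len(t_)>5: print(n,t,round(q['confidence'],2),[np.round(k,1) for k in cv2.minAreaRect(t_[:,:2].astype(np.float32))],'z98',round(np.percentile(p[:,2],98),1))
go([0,0,0],0)
E
python3 -c "
import cv2,numpy as np
a=cv2.imread('pics/top_end.png')[90:390,90:540]; b=cv2.imread('pics/scene_end.png')[100:400,120:520]
cv2.imwrite('pics/m_end.png',cv2.resize(np.hstack([a,b]),None,fx=.94,fy=.94))"
```

```text
clock: 41.8
eef_pos: [491.1, 291.1, 17.3]
eef_rot: [0.792, 1.571, -0.527]
wrist_force: [0.7, 0.7, 0.4]
finger_gap: 53.5
clock: 43.05
eef_pos: [490.8, 291.0, 167.3]
eef_rot: [-1.347, 1.569, -2.666]
wrist_force: [-0.8, -0.3, 0.2]
finger_gap: 53.7
clock: 44.3
eef_pos: [350.8, 255.0, 168.1]
eef_rot: [-1.218, 1.571, -2.537]
wrist_force: [-0.7, 0.5, -0.4]
finger_gap: 53.3
top earring_stand 0.7 [array([491.2, 291. ]), array([25.1, 90.6]), np.float64(14.6)] z98 84.2
top jar 0.59 [array([ 476.1, -354.5]), array([44.8, 45. ]), np.float64(10.5)] z98 120.6
top jaw_grip 0.94 [array([530.,  13.]), array([15.5, 26.7]), np.float64(19.3)] z98 88.5
top tin 0.66 [array([ 444.6, -255.1]), array([63. , 62.6]), np.float64(57.8)] z98 61.1
top pliers 0.94 [array([ 763.1, -278.3]), array([132.4,  68.2]), np.float64(11.6)] z98 18.0
top spool 0.7 [array([790.6,  58.4]), array([53.1, 54.3]), np.float64(1.1)] z98 46.2
top dish 0.57 [array([750.6, 277.4]), array([93. , 93.2]), np.float64(2.8)] z98 31.6
top mat 0.66 [array([490. , 292.4]), array([139.9, 180.9]), np.float64(14.0)] z98 10.4
scene earring_stand 0.64 
[... 196 characters left out ...]
  13.6]), array([19. , 27.9]), np.float64(19.3)] z98 86.3
scene tin 0.87 [array([ 445.6, -256.1]), array([61.2, 64.4]), np.float64(79.6)] z98 58.8
scene pliers 0.84 [array([ 763.2, -278.5]), array([131.3,  68. ]), np.float64(11.5)] z98 15.1
scene spool 0.7 [array([791.3,  58. ]), array([50.6, 55. ]), np.float64(67.2)] z98 42.9
scene dish 0.58 [array([751.3, 277.8]), array([92.4, 93.9]), np.float64(69.0)] z98 29.6
scene mat 0.88 [array([490.3, 292.3]), array([143.6, 184.1]), np.float64(13.1)] z98 8.0
grasp pt [350.7 255.  176.3] jaw yaw 14.4 toolx [ 0.  0. -1.] j6 0.29 t 45.2 gap 53.5 F [ 0.5  0.5 -1.5]
shift(tool now) [ 176.2 -403.2  159.5] spin 0.252 shift(after spin) [ 176.2 -350.7  255. ]
```

View pics/m_end.png

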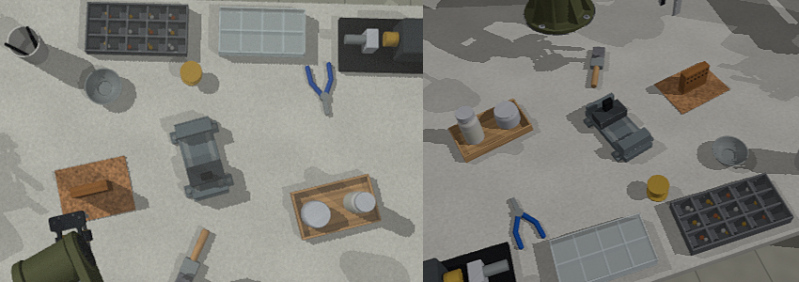

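The final picture shows the jar in the tray beside the tin, the jaw open, the stand upright on the mat, and everything else unmoved. Handing in.

```bash
python3 -c "
from cell import manip
print(manip.sign_off())"
```

```text
the job is handed in; nothing more can be done
None
```

The job is done in the order asked and handed in at about 45 s of the 64 s; no verdict is reported.

**What I did:**
- **Jar:** I stood it upright in the empty half of the tray.
- **Jaw:** I pulled it by its grip until the force rose at the stop. The grip had moved about 49.8 mm, and the stand was still in the vise.
- **Earring stand:** I lifted it out and set it upright on its long edge in the middle of the mat.

**Last checks, top and scene cameras:**
- **Stand:** it is at (491, 291), level and parallel to the mat.
- **Jar:** it is upright at (476, -355).
- **Jaw:** the grip is still in its open position at (530, 13).
- **Left alone:** the tin, pliers, spool and dish read within about 2 mm of where they started.
- **Robot:** it is clear of everything.

**What disagreed:** my first try at the grip closed on air. The fingertips were about 40 mm higher than the reported pose implied, so the jar had been held by its lid (46 mm gap) rather than its body. I corrected for that offset from then on.

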